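# Load a sample tray under the dispensing head

### The job

Load the grey sample tray into the dispenser: bring it to the flared mouth of the guide rails, slide it in with the orange grip first, and take it on under the overhanging head until the yellow-ringed well is right under the needle. Leave the tray lying flat between the rails, do not knock the dispensing head, and leave the other things on the bench where they are.

Things in the scene. Friction and masses are not known exactly. Their poses are not given: they have to be found in the camera images.
- tray: Grey sample tray, loose, solid: 200 long (x) x 56 wide (y) x 24 high, 0.25 kg. Six dark wells in a row on top; the one nearest the black grip has a yellow ring. Upright grips, 14 (x) x 24 (y), rise from its top to 50 above the bench at x = +88 (orange) and x = -88 (black), y = 0. It can be lifted across its width at the middle. Origin: centre of the underside.
- marked_well (a point): Centre of the yellow-ringed well (ring 21 across), on the tray's top face at tray x = -45, y = 0, z = 24.
- nose (a point): Middle of the tray's leading (orange) end, underside: tray x = +100.
- orange_grip (a point): Centre of the top of the orange grip: tray x = +88, z = 50.
- black_grip (a point): Centre of the top of the black grip: tray x = -88, z = 50.
- guide: Two fixed parallel blue rails on the bench, 12 thick, 12 high, 61 apart inside, along its y from -90 to +200. At -y they flare like a funnel for 38 more (about 94 wide inside at the mouth); at +y a black stop, 22 high, has its face at y = +190. Origin: lane centre line, bench height. The tray enters at -y and travels towards +y, its x along the guide's y.
- head: Fixed white C-frame, blue band; axes as the guide's, standing at -30 to +30 along its lane. 64 wide along the lane (y +-32), 160 high. Column at x -110 to -60, beside the lane on the robot's side; overhang over the lane from x -110 to +45, underside 70 above the bench, too low for a gripper pointing down. Origin: lane centre line at bench height, straight below the needle.
- needle_tip (a point): Tip of the needle (4 thick), on the head's axis, 58 above the bench.
- spare_tray: Bystander: a white tray of the same shape with two blue grips and no ringed well. Origin: centre of the underside.
- jar: Bystander: jar with red cap, 64 across, 85 high, origin centre of the underside.
- reagent: Bystander: amber bottle with blue cap, 60 across, 130 high, origin centre of the underside.
- beaker: Bystander: glass beaker, 66 across, 85 high, origin centre of the underside.
- tip_box: Bystander: blue tip box with clear lid, 80 x 120 x 70 high, origin centre of the underside.
- cap_pot: Bystander: green plastic pot, 64 across, 55 high, origin centre of the underside.
- pen: Bystander: blue marker pen lying flat, 120 long, 12 thick, origin at its middle.
Not all that is in view belongs to the job. What is shaped like the tray but purple or red is not meant.

How it is judged:
On the way, in this order (a step that is already met when the one before it is completed fails the run):
1. the tray lies flat with its orange end in the mouth of the guide, in line with the rails, not yet under the head (height (world z) of tray between -0.006 and 0.006 m and angle between tray's own z axis and vertical below 0.06 rad and x of tray in the frame of guide between -0.02 and 0.02 m and x of nose in the frame of guide between -0.012 and 0.012 m and y of nose in the frame of guide above -0.11 m and y of nose in the frame of head below -0.025 m and angle between the x axis of tray and the y axis of guide, either way round below 0.12 rad), for 0.05 s.
2. the tray's orange end has come out from under the far side of the head, the tray still flat between the rails (height (world z) of tray between -0.006 and 0.006 m and angle between tray's own z axis and vertical below 0.06 rad and x of tray in the frame of guide between -0.02 and 0.02 m and x of nose in the frame of guide between -0.012 and 0.012 m and y of nose in the frame of head above 0.04 m), for 0.05 s.
At the end, for the whole second after the job is handed in: The tray lies flat (within 6 mm of the bench height, tilt under 0.06 rad) and at rest between the rails with the orange end past the head, the centre of the yellow-ringed well within 6 mm (horizontally) of the needle tip; every bystander is within 30 mm of where it started (horizontal distance between marked_well and needle_tip below 0.006 m and y of nose in the frame of head above 0.1 m and height (world z) of tray between -0.006 and 0.006 m and angle between tray's own z axis and vertical below 0.06 rad and linear speed of tray below 0.01 m/s and distance of each of spare_tray, jar, reagent, beaker, tip_box, cap_pot, pen from where it was at the start of the episode below 0.03 m); the robot touches nothing.
It fails at once if the dispensing head is knocked (over 10 N) by the robot or the tray (contact force between any of the arm, the fingers, tray and head above 10 N).
It fails at once if a bystander is moved by more than 30 mm (distance of any of spare_tray, jar, reagent, beaker, tip_box, cap_pot, pen from where it was at the start of the episode above 0.03 m).
It also fails if it takes over 61 s, if anything falls off the work surface, if the arm or the gripper's body presses on something with over 40 N, if the wrist force passes 120 N, or if a joint passes its speed limit or range.

### The arm

A 7-joint arm with a two-finger parallel gripper is mounted at the origin on the work surface. World frame = base frame: x ahead of the robot, y to its left, z up, the work surface at z = 0. Lengths are in m, angles in rad, forces in N, time in s.
With the tool pointing down it reaches from about 0.35 to 0.9 m from the base axis. Payload 8.1 kg.
Tool frame: the origin (TCP) lies where the fingers leave the gripper's body, on its centre line; the fingertips stand 66 mm ahead of it and the grasp point (between the pads) lies 47 mm ahead of it (arm.tip_reach is the distance from the TCP to the fingertips, in m); z points along the fingers, y is the direction in which the jaws open and shut (so a half turn about z gives the same grasp; the last joint's range is limited). The gripper opens to 92 mm and grips with 3 to 60 N. Pads are 19 mm wide; open, the fingers measure 130 mm over their backs; the gripper's body (75 mm by 190 mm) begins 47 mm behind the grasp point.
Start: joints at [1.185, 0.434, 0.025, 1.573, -0.012, 1.134, -0.075], TCP at [0.174, -0.6, 0.292] pointing down, gripper open.
Joint ranges: [-2.62, 2.62], [-0.44, 2.09], [-1.27, 1.32], [0.08, 2.57], [-1.32, 4.46], [0.12, 2], [-2.74, 2.74]. Speed limits (rad/s): [2.22, 2.22, 3.01, 3.01, 3.14, 3.14, 3.14].

### API

Orientations are given as a rotation vector (axis times angle).
In Python, from cell import arm gives the robot as it stands.
- The arm moves only by the tool carry_out, never from a script. Its argument "plan" is a list of rows, each a list of 5 numbers: the shift along the world's x, y, z in cm, then the turn about the world's z in rad, then the finger opening in cm, from 0 to 9.18. In form: [[tx, ty, tz, spin, fingers], ...]. A call has 1 to 20 rows; each row is the pose to reach, as a shift and turn from the pose measured when the call began; what a row does not reach only later rows make up. A row lasts 1/10 s, in which the tool goes at most 50 mm and 8.59 degrees, less where a joint would pass 70% of its speed; a pose out of reach is approached as far as the arm can. A call with a gripper value outside its range is refused whole. The fingers move at their own pace and stop on an object; "squeeze" is the grip in N (left out, the last holds). Time passes only in rows, so rows that repeat a pose let the fingers close. It gives the time, the measured TCP pose, the force and the opening at its end, in the units of the state.
- arm.observe(): the state, without advancing time (a new reading comes with each control period).
- arm.get_image(name): name is "side" or "top"; returns (picture, depth): 384x512x3 uint8, red, green, blue; 384x512 float32, m along the optical axis (not along the pixel's ray), 0 where there is no reading.
- arm.get_calibration(name): a dict with "intrinsics" (3x3 intrinsics, pixels), "rvec" (rotation vector, rad) and "tvec" (3), from world to camera coordinates, as OpenCV has them. Camera axes: x right, y down, z forward; pixel columns grow to the right and rows downward; lengths in m; the calibration is good to about 2 mm. A picture is of the moment at which its call begins. get_calibration takes no time and is no camera call.
- arm.sign_off(): hands the job in, once; it reports no verdict.
The state is a dict: "clock": time; "joints": joint angles; "dq": joint speeds; "joint_efforts": joint torques, N m; "position": TCP position; "ee_rot": TCP orientation; "force": force on the tool from outside, world axes, zero at the start; "ft_torque": the same for the moment, N m; "width": opening from 0.0 (shut) to 1.0 (fully open).
Only numpy, scipy, OpenCV 4.12 (cv2) and the standard library are available. Lean on these libraries where they do the work, as an engineer would, in place of code of your own. Each camera call takes 0.05 s, during which the arm holds its last target. There are 200 camera calls.

## Working session

There is one attempt and no reset: what is moved stays moved. The work goes in short steps, Python scripts to look and compute and a tool call to move; the robot and the scene stay as the last step left them, time stands still between calls to the robot, and variables do not carry over. Pictures are saved under pics/ and viewed, about 8 in all and at most 12, crops included, and the job is handed in when it is done.

Besides the shell and the picture viewer there is one more tool, called after "Emit:" in YAML: its name, and indented under it one key for each argument. carry_out: Moves the arm, as the interface text tells. Its arguments: {"type":"object","properties":{"plan":{"type":"array"},"squeeze":{"type":"number"}},"required":["plan"]}

```bash
mkdir -p pics
cat > h.py <<'E'
import numpy as np, cv2
from cell import arm
def grab(n):
    im,d=arm.get_image(n); np.savez(f'/tmp/{n}.npz',im=im,d=d); return im,d
def load(n):
    z=np.load(f'/tmp/{n}.npz'); return z['im'],z['d']
def cal(n):
    c=arm.get_calibration(n); K=np.array(c['intrinsics']); R=cv2.Rodrigues(np.array(c['rvec'],float))[0]; return K,R,np.array(c['tvec'],float).ravel()
def atz(n,u,v,z):  # pixel ray at height z
    K,R,t=cal(n); r=R.T@np.linalg.solve(K,[u,v,1.]); o=-R.T@t; return o+r*(z-o[2])/r[2]
def dep(n,d,u,v):
    K,R,t=cal(n); return R.T@(np.linalg.solve(K,[u,v,1.])*d[int(round(v)),int(round(u))]-t)
def proj(n,p):
    K,R,t=cal(n); q=K@(R@np.array(p)+t); return q[:2]/q[2]
def save(im,name,crop=None,s=1):
    if crop: im=im[crop[1]:crop[3],crop[0]:crop[2]]
    cv2.imwrite(f'pics/{name}.png',cv2.resize(im[:,:,::-1],None,fx=s,fy=s,interpolation=cv2.INTER_CUBIC))
E
python3 - <<'E'
from h import *
for n in('top','side'):
    im,d=grab(n); save(im,n+'0',s=1.5); K,R,t=cal(n); print(n,K[0,0],-R.T@t,R[2])
print(arm.observe())
E
```

```text
top 436.26456874022847 [4.62071467e-01 1.04700521e-03 1.24676100e+00] [ 0.04226583 -0.01403999 -0.99900775]
side 361.8197739582541 [0.37585801 0.6285587  0.80309839] [ 0.14850386 -0.64970833 -0.74553718]
{'clock': 0.1, 'joints': array([ 1.18537837,  0.43511758,  0.02497884,  1.57401269, -0.01158419,
        1.13399499, -0.07509115]), 'dq': array([-0.00090568, -0.00207627,  0.0004993 , -0.0021509 ,  0.00126477,
       -0.00221426, -0.00033329]), 'joint_efforts': array([ 3.66003289e-03, -6.69135046e+01,  9.88391675e-01, -3.15147114e+01,
       -6.04284788e-02,  3.74181743e-02, -9.28204457e-06]), 'position': array([ 0.17426094, -0.59983033,  0.2915431 ]), 'ee_rot': array([-3.10891415e+00, -4.42489259e-01,  5.26784553e-04]), 'force': array([-0.35100031,  0.50774605, -0.73718861]), 'ft_torque': array([ 0.01719528, -0.01488103, -0.01313152]), 'width': 0.9989094267254031}
```

View pics/top0.png

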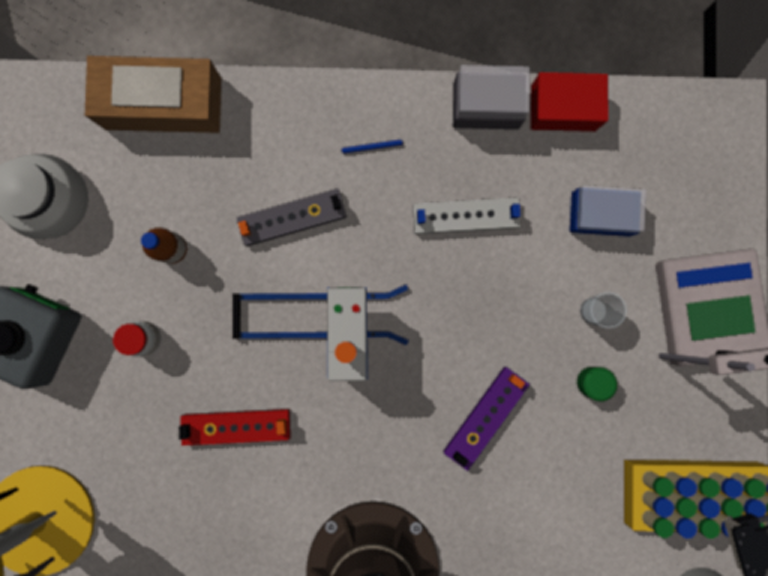

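View pics/side0.png

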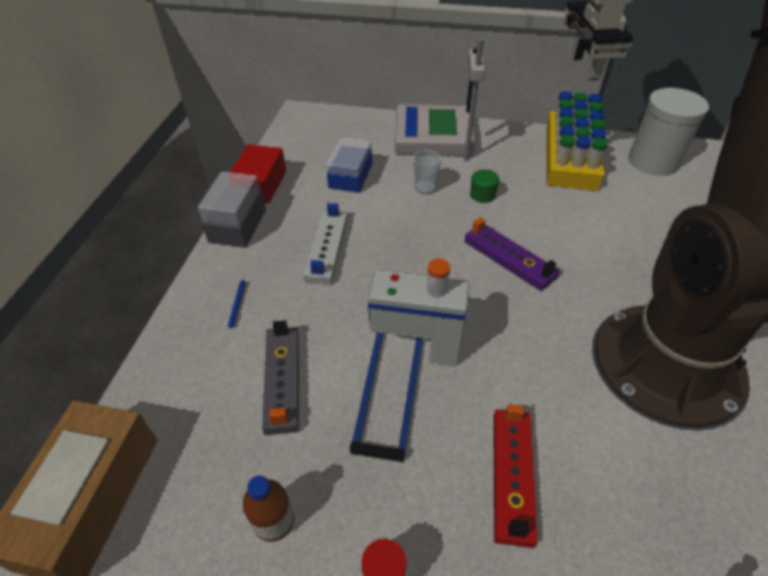

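Top view (1.5× pixels): the candidates are grey at (290,218), white at (468,215), red at (235,427) and purple at (487,418). Grey fits: orange grip at (244,228), ring at (314,210), black grip at (336,202). The guide mouth is at (407,315), its stop at (237,315), and the head at (347,333). I'll confirm in a crop and measure.

```bash
cat >> h.py <<'E'
def cloud(n,d):
    K,R,t=cal(n); v,u=np.indices(d.shape); P=np.stack([u,v,np.ones_like(u)],-1)@np.linalg.inv(K).T*d[...,None]; return (P-t)@R
def rect(P,m):
    r=cv2.minAreaRect((P[m][:,:2]*1000).astype(np.float32)); return np.round(r[0],1),np.round(r[1],1),round(r[2],2)
E
python3 - <<'E'
from h import *
im,d=load('top'); P=cloud('top',d); np.set_printoptions(precision=4,suppress=True)
v,u=np.indices(d.shape); hsv=cv2.cvtColor(im,cv2.COLOR_RGB2HSV)
def box(a,b,c,e): return (u>a)&(u<c)&(v>b)&(v<e)
g=box(150,118,240,170)
m=g&(P[...,2]>.014)&(P[...,2]<.06); print('tray',rect(P,m), np.median(P[m][:,2]))
for nm,c in(('bench',box(250,230,270,240)),):print(nm,np.median(P[c][:,2]))
m=box(200,180,260,260)&(P[...,2]>.14)&(P[...,2]<.168); print('head',rect(P,m),np.median(P[m][:,2]))
b=(hsv[...,0]>100)&(hsv[...,0]<130)&(hsv[...,1]>120)
for nm,r in(('upper rail L',box(158,185,217,205)),('lower rail L',box(158,215,217,232)),('upper R',box(247,192,258,202)),('lower R',box(247,218,258,229))):
    m=r&b&(P[...,2]>.005)&(P[...,2]<.02); q=P[m]; print(nm,m.sum(),q.min(0),q.max(0),np.polyfit(q[:,1],q[:,0],1))
m=box(145,185,165,235)&(P[...,2]>.015)&(P[...,2]<.03);print('stop',rect(P,m),np.median(P[m][:,2]))
for nm,h0,h1 in(('orange',3,14),):
    m=g&(hsv[...,0]>=h0)&(hsv[...,0]<=h1)&(hsv[...,1]>150)&(P[...,2]>.04);print(nm,m.sum(),P[m].mean(0))
m=g&(hsv[...,0]>=20)&(hsv[...,0]<=33)&(hsv[...,1]>120);print('ring',m.sum(),P[m].mean(0))
m=g&(P[...,2]>.044)&(u>205);print('black',m.sum(),P[m].mean(0))
save(im,'crop1',(145,110,300,260),5)
E
```

```text
tray (array([652.9, 167.5]), array([ 56.9, 200.3]), 17.69) 0.024821145954606896
bench 0.0006999109483291217
head (array([439.3,  50.8]), array([155. ,  62.4]), 1.36) 0.16045312005066392
upper rail L 186 [0.4964 0.1026 0.0058] [0.5083 0.2605 0.0186] [-0.0383  0.51  ]
lower rail L 171 [0.4261 0.1006 0.0074] [0.4349 0.2583 0.0185] [-0.0207  0.4342]
upper R 28 [ 0.5046 -0.0131  0.0071] [0.5108 0.0124 0.0164] [-0.0391  0.5075]
lower R 20 [ 0.4313 -0.0146  0.0067] [0.44   0.008  0.0163] [-0.0775  0.4354]
stop (array([465.3, 259.6]), array([84.5, 24.7]), 2.22) 0.0218667664389183
orange 50 [0.6228 0.2451 0.0747]
ring 41 [0.6665 0.1247 0.0257]
black 54 [0.6468 0.0708 0.2283]
```

View pics/crop1.png

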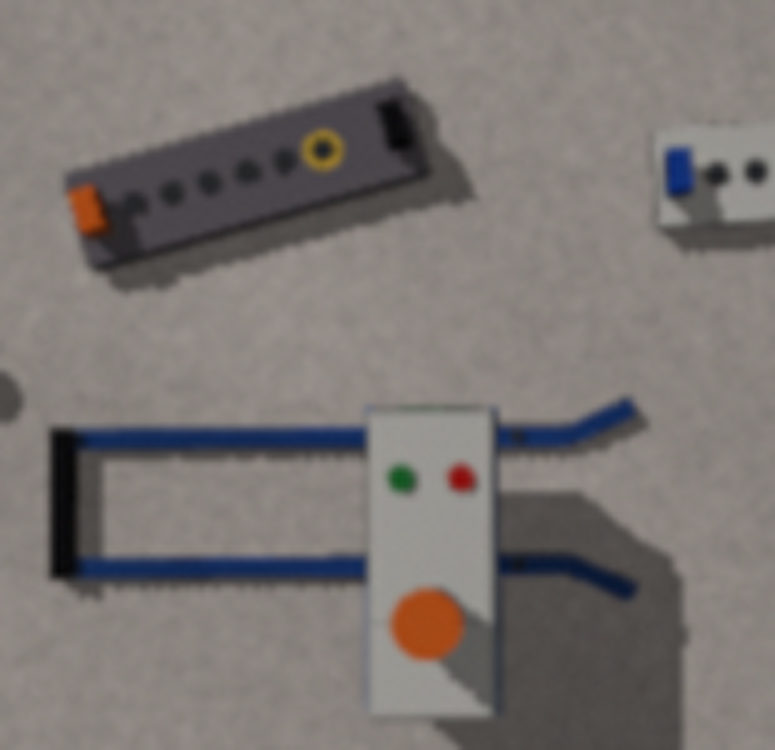

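The crop confirms the grey tray: its ring is at 45 mm, on the black end, with a yaw of 17.7°. The lane centre is x ≈ 0.4715−0.028y and the needle is at about (0.470, 0.052). I'll move above the tray now.

Emit:
carry_out:
  plan:
    - [47.9,76.7,-6,1.6,9.18]
    - [47.9,76.7,-6,1.6,9.18]
    - [47.9,76.7,-6,1.6,9.18]
    - [47.9,76.7,-6,1.6,9.18]
    - [47.9,76.7,-6,1.6,9.18]
    - [47.9,76.7,-6,1.6,9.18]
    - [47.9,76.7,-6,1.6,9.18]
    - [47.9,76.7,-6,1.6,9.18]
    - [47.9,76.7,-6,1.6,9.18]
    - [47.9,76.7,-6,1.6,9.18]
    - [47.9,76.7,-6,1.6,9.18]
    - [47.9,76.7,-6,1.6,9.18]
    - [47.9,76.7,-6,1.6,9.18]
    - [47.9,76.7,-6,1.6,9.18]
    - [47.9,76.7,-6,1.6,9.18]
    - [47.9,76.7,-6,1.6,9.18]
    - [47.9,76.7,-6,1.6,9.18]
    - [47.9,76.7,-6,1.6,9.18]
    - [47.9,76.7,-6,1.6,9.18]
    - [47.9,76.7,-6,1.6,9.18]
  squeeze: 20

```text
clock: 2.1
position: [0.653, 0.1694, 0.2304]
ee_rot: [-1.844, -2.54, 0.003]
force: [0.3, -0.9, 0.0]
width: 1.001
```

Emit:
carry_out:
  plan:
    - [0,-0.2,-4,0,9.18]
    - [0,-0.2,-8,0,9.18]
    - [0,-0.2,-12,0,9.18]
    - [0,-0.2,-14.5,0,9.18]
    - [0,-0.2,-15.8,0,9.18]
    - [0,-0.2,-15.8,0,9.18]
    - [0,-0.2,-15.8,0,4]
    - [0,-0.2,-15.8,0,4]
    - [0,-0.2,-15.8,0,4]
    - [0,-0.2,-15.8,0,4]
    - [0,-0.2,-15.8,0,4]
    - [0,-0.2,-15.8,0,4]
    - [0,-0.2,-15.8,0,4]
  squeeze: 25

```text
clock: 3.4
position: [0.6533, 0.1675, 0.0729]
ee_rot: [-1.845, -2.541, 0.002]
force: [-1.1, -1.0, 5.8]
width: 0.608
```

Emit:
carry_out:
  plan:
    - [0,0,2,0,4]
    - [0,0,6,0,4]
    - [0,0,10,0,4]
    - [0,-4,11,-0.05,4]
    - [0,-8,11,-0.1,4]
    - [0,-12,11,-0.15,4]
    - [0,-16,11,-0.2,4]
    - [0,-20,11,-0.25,4]
    - [0,-24,11,-0.286,4]
    - [-1,-28,11,-0.286,4]
    - [-4,-29.8,11,-0.286,4]
    - [-8,-29.8,11,-0.286,4]
    - [-12,-29.8,11,-0.286,4]
    - [-16,-29.8,10,-0.286,4]
    - [-17.8,-29.8,8,-0.286,4]
    - [-17.8,-29.8,5,-0.286,4]
    - [-17.8,-29.8,3,-0.286,4]
    - [-17.8,-29.8,3,-0.286,4]
    - [-17.8,-29.8,3,-0.286,4]

```text
clock: 5.3
position: [0.4752, -0.1302, 0.103]
ee_rot: [-2.187, -2.252, 0.002]
force: [0.2, 0.1, -2.4]
width: 0.608
```

Run:
```python
from h import *
im,d=grab('top'); save(im,'top1',(190,130,350,250),5)
K,R,t=cal('top')
im,d=grab('side'); save(im,'side1',(200,120,400,270),4)
```

```text
(no output)
```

View pics/side1.png

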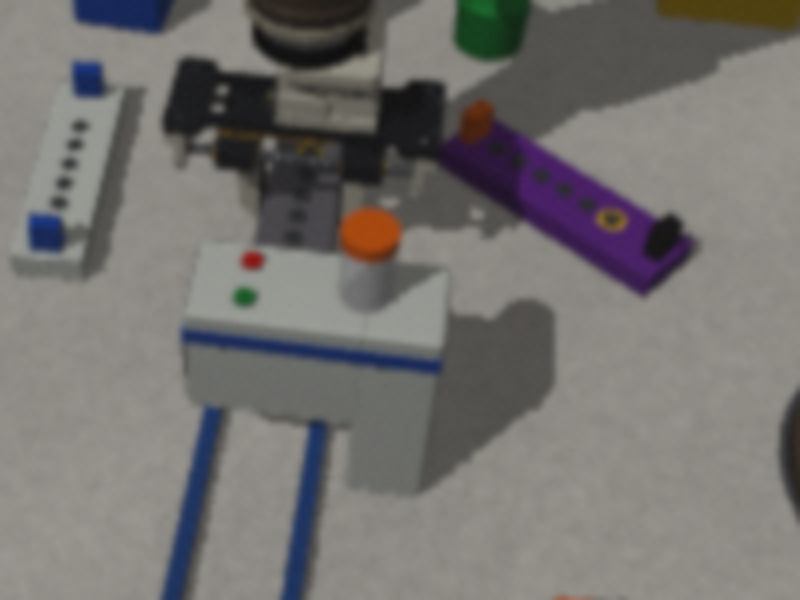

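Side view: the tray hangs in the gripper behind the head at crop pixel (300,210), in line with the lane. The needle is hidden behind the overhang. I'll lower it into the mouth and release.

Emit:
carry_out:
  plan:
    - [0,0,-1.5,0,4]
    - [0,0,-2.6,0,4]
    - [0,0,-3.0,0,4]
    - [0,0,-3.0,0,4]
    - [0,0,-3.0,0,6.8]
    - [0,0,-3.0,0,6.8]
    - [0,0,-3.0,0,6.8]
    - [0,0,0,0,6.8]
    - [0,0,4,0,6.8]

```text
clock: 6.3
position: [0.4749, -0.1301, 0.1436]
ee_rot: [-2.186, -2.251, 0.002]
force: [1.5, 0.4, 0.5]
width: 0.739
```

Run:
```python
from h import *
im,d=grab('top'); save(im,'top2',(200,150,360,260),5)
```

```text
(no output)
```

View pics/top2.png

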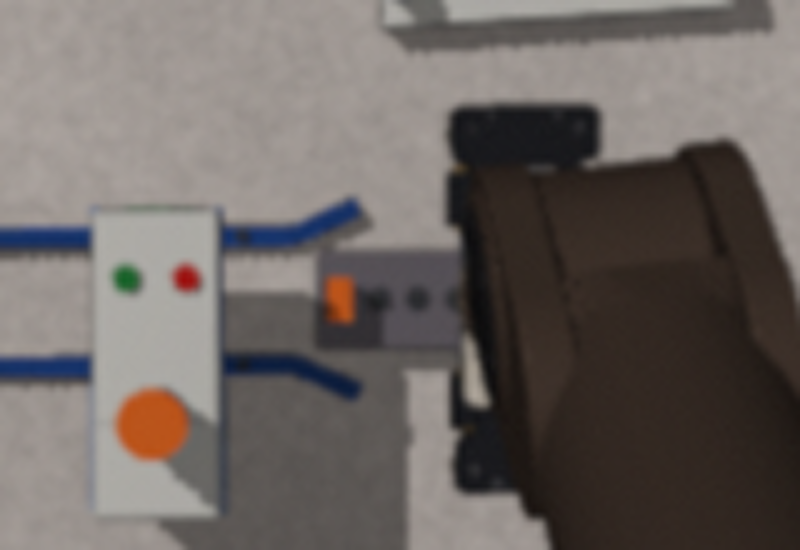

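The nose is centred in the flare (crop pixel (317,300)). Next I take the black grip from behind.

Emit:
carry_out:
  plan:
    - [0.2,-4,0,0,5]
    - [0.3,-8,0,0,5]
    - [0.3,-8.8,0,0,5]
    - [0.3,-8.8,0,0,5]
    - [0.3,-8.8,-2.5,0,5]
    - [0.3,-8.8,-4.7,0,5]
    - [0.3,-8.8,-4.7,0,5]
    - [0.3,-8.8,-4.7,0,1.5]
    - [0.3,-8.8,-4.7,0,1.5]
    - [0.3,-8.8,-4.7,0,1.5]
    - [0.3,-8.8,-4.7,0,1.5]
    - [0.3,-8.8,-4.7,0,1.5]
  squeeze: 15

```text
clock: 7.55
position: [0.4813, -0.2183, 0.1038]
ee_rot: [2.185, 2.251, 0.005]
force: [-2.2, -0.5, 6.8]
width: 0.257
```

Run:
```python
from h import *
im,d=grab('side'); save(im,'side2',(230,90,400,220),4.7)
o=arm.observe(); print({k:np.round(o[k],3) for k in('clock','joints','position','force','ft_torque','width')})
```

```text
{'clock': np.float64(7.6), 'joints': array([ 0.631,  0.556, -0.417,  1.978,  0.349,  0.672,  0.025]), 'position': array([ 0.481, -0.218,  0.104]), 'force': array([-2.453, -0.199,  7.361]), 'ft_torque': array([0.079, 0.356, 0.1  ]), 'width': np.float64(0.263)}
```

View pics/side2.png

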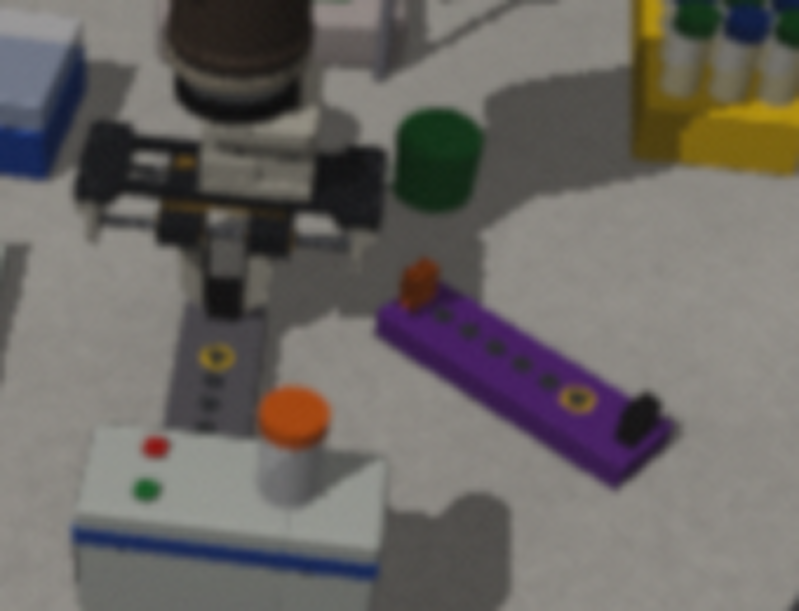

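The jaws straddle the black grip (crop pixel (222,295)), but z sits 7 mm high with a 7 N upward force. I'll open and let it settle to see why.

Emit:
carry_out:
  plan:
    - [-0.3,0,0,0,5]
    - [-0.3,0,0,0,5]
    - [-0.3,0,0,0,5]
    - [-0.3,0,0,0,5]
    - [-0.3,0,0,0,5]

```text
clock: 8.1
position: [0.4783, -0.2183, 0.1038]
ee_rot: [2.185, 2.251, 0.005]
force: [-0.1, -0.4, 0.1]
width: 0.541
```

Emit:
carry_out:
  plan:
    - [0,0,-0.4,0,5]
    - [0,0,-0.8,0,5]
    - [0,0,-0.8,0,5]
    - [0,0,-0.8,0,5]

```text
clock: 8.5
position: [0.4782, -0.2182, 0.0955]
ee_rot: [2.185, 2.252, 0.004]
force: [0.1, -1.1, 0.4]
width: 0.547
```

Emit:
carry_out:
  plan:
    - [0.1,0,0,0,1.5]
    - [0.1,0,0,0,1.5]
    - [0.1,0,0,0,1.5]
    - [0.1,0,0,0,1.5]
    - [0.1,0,0,0,1.5]
    - [0.05,0.8,0,0,1.5]
    - [0.0,1.6,0,0,1.5]
    - [0.0,2.4,0,0,1.5]
    - [0.0,3.2,0,0,1.5]
    - [0.0,4.0,0,0,1.5]
    - [-0.05,4.8,0,0,1.5]
    - [-0.1,5.6,0,0,1.5]
    - [-0.1,6.4,0,0,1.5]
    - [-0.1,7.2,0,0,1.5]
    - [-0.1,8.0,0,0,1.5]
    - [-0.1,8.0,0,0,1.5]

```text
clock: 10.1
position: [0.4773, -0.1362, 0.0956]
ee_rot: [2.184, 2.254, 0.006]
force: [-0.5, 3.4, 3.6]
width: 0.259
```

Emit:
carry_out:
  plan:
    - [0,1,0,0,1.5]
    - [-0.05,2,0,0,1.5]
    - [-0.1,3,0,0,1.5]
    - [-0.1,4,0,0,1.5]
    - [-0.15,5,0,0,1.5]
    - [-0.2,6,0,0,1.5]
    - [-0.2,7,0,0,1.5]
    - [-0.25,8,0,0,1.5]
    - [-0.25,9,0,0,1.5]
    - [-0.3,10,0,0,1.5]
    - [-0.3,10.5,0,0,1.5]
    - [-0.3,10.5,0,0,1.5]
    - [-0.3,10.5,0,0,5]
    - [-0.3,10.5,0,0,5]
    - [-0.3,10.5,0,0,5]
    - [-0.3,10.5,0,0,5]

```text
clock: 11.7
position: [0.4743, -0.0316, 0.0955]
ee_rot: [2.184, 2.254, 0.006]
force: [-0.2, 0.3, 0.7]
width: 0.536
```

Emit:
carry_out:
  plan:
    - [0,0,3,0,5]
    - [0,0,7,0,5]
    - [0,0,12,0,5]
    - [0,0,17,0,5]
    - [0,0,21,0,5]
    - [0,4,21,0,5]
    - [-0.2,9,21,0,5]
    - [-0.3,14,21,0,5]
    - [-0.5,19,21,0,5]
    - [-0.5,24,21,0,5]
    - [-0.5,28,21,0,5]
    - [-0.5,28,21,0,5]
    - [-0.5,28,21,0,5]

```text
clock: 13.0
position: [0.4689, 0.249, 0.3051]
ee_rot: [2.182, 2.256, 0.004]
force: [-0.2, -0.3, -0.2]
width: 0.547
```

Run:
```python
from h import *
im,d=grab('top'); save(im,'top3',(140,150,300,270),5)
im,d=grab('side'); save(im,'side3',(200,160,330,320),4)
```

```text
(no output)
```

View pics/top3.png

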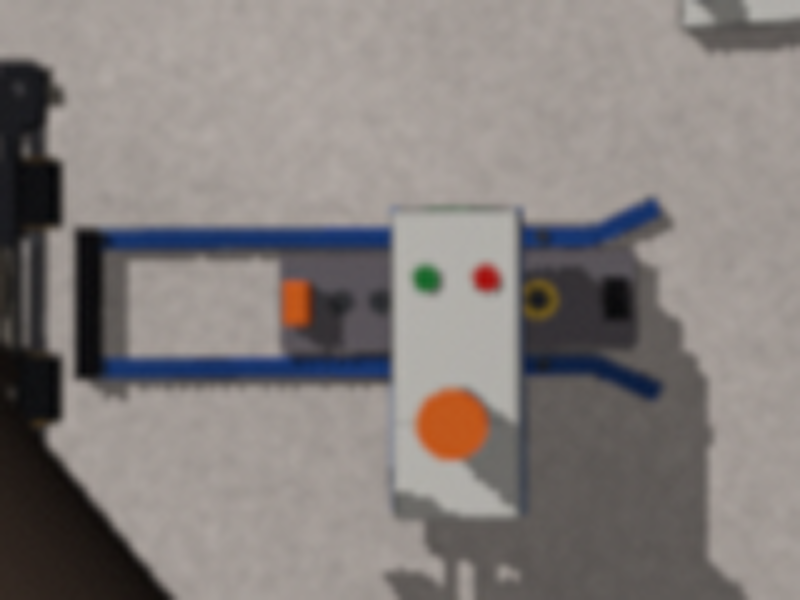

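View pics/side3.png

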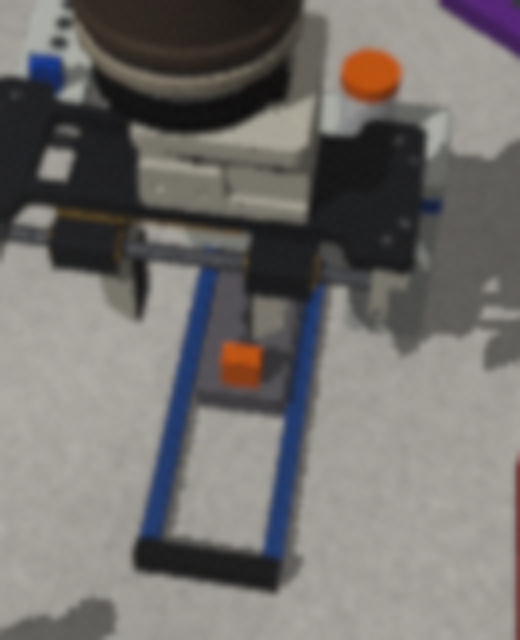

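Top view: the tray is straight between the rails with its nose past the head. The ring is at crop pixel (540,299), the nose edge at 281, and the head's top face spans 391 to 519. Now to measure what remains.

Run:
```python
from h import *
np.set_printoptions(precision=4,suppress=True)
im,d=load('top'); P=cloud('top',d); v,u=np.indices(d.shape); hsv=cv2.cvtColor(im,cv2.COLOR_RGB2HSV)
c=lambda x,y,z: atz('top',140+x/5-.4,150+y/5-.4,z)
print('ring manual',c(540,299,.024),'nose',c(281,303,.024),'rear',c(636,300,.024))
print('head edges y',c(391,250,.16),c(519,250,.16))
r=(u>240)&(u<256)&(v>200)&(v<220)&(hsv[...,0]>=18)&(hsv[...,0]<=35)&(hsv[...,1]>110)
print('ring code',r.sum(),atz('top',u[r].mean(),v[r].mean(),.024))
o=(u>190)&(u<215)&(v>195)&(v<225)&(hsv[...,0]<=14)&(hsv[...,1]>150)
q=P[o&(P[...,2]>.045)&(P[...,2]<.056)];print('orange top',len(q),q.mean(0))
m=(u>214)&(u<250)&(v>185)&(v<260)&(P[...,2]>.145)&(P[...,2]<.168); print('head',rect(P,m))
```

```text
ring manual [0.4722 0.0127 0.024 ] nose [0.4669 0.1574 0.024 ] rear [ 0.4728 -0.0411  0.024 ]
head edges y [0.4939 0.086  0.16  ] [0.4952 0.0224 0.16  ]
ring code 39 [0.472 0.012 0.024]
orange top 43 [0.4672 0.1452 0.0516]
head (array([439.2,  50.8]), array([154.8,  62.5]), 1.43)
```

Run:
```python
from h import *
np.set_printoptions(precision=4,suppress=True)
im,d=load('top'); v,u=np.indices(d.shape); P=cloud('top',d)
m=(u>210)&(u<250)&(v>194)&(v<226)&(P[...,2]>.14)&(P[...,2]<.175)
print(m.sum()/31, [ (u[(v==k)&m].min(),u[(v==k)&m].max()) for k in(196,205,215,224)], 'mid',atz('top',u[m].mean(),v[m].mean(),.16), P[m].mean(0))
g=cv2.cvtColor(im,cv2.COLOR_RGB2GRAY)[195:202].mean(0); print(g[212:226].round(),g[238:252].round())
ims,ds=load('side');
```

```text
25.93548387096774 [(np.int64(219), np.int64(244)), (np.int64(219), np.int64(244)), (np.int64(219), np.int64(244)), (np.int64(219), np.int64(244))] mid [0.4688 0.0513 0.16  ] [0.4688 0.0513 0.1604]
[ 69.  69.  69.  69.  69.  78. 121. 167. 177. 176. 176. 176. 176. 176.] [175. 175. 175. 175. 161. 118.  69.  63.  66.  66.  64.  64.  66.  68.]
```

Run:
```python
from h import *
np.set_printoptions(precision=4,suppress=True,linewidth=200)
im,d=load('top'); v,u=np.indices(d.shape); P=cloud('top',d)
print('rows z nose', P[205:216:3,190:202,2].round(3)); print('rear',P[205:216:5,258:272,2].round(3))
g=cv2.cvtColor(im,cv2.COLOR_RGB2GRAY)
print('img nose(row 202-205)',g[202:205,190:202].mean(0).round(),'rear',g[203:212,262:274].mean(0).round())
print('headR',P[200,240:249,2].round(3),'headL',P[200,215:222,2].round(3))
print('stop z',P[208,152:166,2].round(3),'img',g[200:218,152:166].mean(0).round())
for z,c in((.024,195.5),(.024,267)):print(atz('top',c,210,z))
```

```text
rows z nose [[-0.002  0.003  0.001  0.002  0.003  0.002  0.023  0.021  0.024  0.027  0.022  0.024]
 [-0.005 -0.002  0.     0.001  0.001  0.003  0.029  0.055  0.052  0.053  0.054  0.051]
 [-0.     0.    -0.001  0.001  0.    -0.002  0.026  0.05   0.049  0.053  0.05   0.05 ]
 [-0.002  0.001  0.004 -0.003  0.001  0.005  0.026  0.05   0.053  0.052  0.054  0.054]]
rear [[ 0.024  0.024  0.024  0.053  0.051  0.05   0.052  0.048  0.027  0.025  0.005  0.002  0.002  0.002]
 [ 0.027  0.025  0.026  0.057  0.052  0.047  0.057  0.053  0.025  0.024  0.001 -0.003  0.006  0.005]
 [ 0.03   0.027  0.023  0.024  0.027  0.021  0.024  0.028  0.026  0.019 -0.001 -0.001  0.001  0.   ]]
img nose(row 202-205) [154. 156. 153. 150. 149. 133.  99.  86.  85.  86.  86.  86.] rear [ 34.  34.  37.  47.  62.  76.  90.  95. 100. 121. 148. 157.]
headR [0.166 0.161 0.161 0.158 0.149 0.027 0.028 0.023 0.026] headL [0.023 0.026 0.026 0.025 0.155 0.16  0.16 ]
stop z [ 0.002  0.001 -0.001  0.018  0.023  0.021  0.024  0.019  0.003 -0.001 -0.003  0.001 -0.001 -0.002] img [155. 152. 123.  56.  16.  14.  12.  19.  52.  83.  89.  89.  93. 115.]
[0.4674 0.1582 0.024 ]
[ 0.4717 -0.0417  0.024 ]
```

The image and depth edges agree on these figures: needle y ≈ 0.0524, well y ≈ 0.0128, so about 39.5 mm remains. The orange grip is at (0.467, 0.1455). I'll go down on it from the far side.

Emit:
carry_out:
  plan:
    - [-0.2,-4,0,0,5.5]
    - [-0.2,-8,0,0,5.5]
    - [-0.2,-10.3,0,0,5.5]
    - [-0.2,-10.3,0,0,5.5]
    - [-0.2,-10.3,-4,0,5.5]
    - [-0.2,-10.3,-8,0,5.5]
    - [-0.2,-10.3,-12,0,5.5]
    - [-0.2,-10.3,-15,0,5.5]
    - [-0.2,-10.3,-18,0,5.5]
    - [-0.2,-10.3,-20,0,5.5]
    - [-0.2,-10.3,-20.9,0,5.5]
    - [-0.2,-10.3,-20.9,0,5.5]
    - [-0.2,-10.3,-20.9,0,5.5]

```text
clock: 14.4
position: [0.468, 0.1441, 0.0969]
ee_rot: [2.186, 2.251, 0.005]
force: [-0.2, -0.4, 0.1]
width: 0.6
```

Emit:
carry_out:
  plan:
    - [-0.05,0,0,0,1.5]
    - [-0.05,0,0,0,1.5]
    - [-0.05,0,0,0,1.5]
    - [-0.05,0,0,0,1.5]
    - [-0.05,0,0,0,1.5]
    - [-0.05,0.6,0,0,1.5]
    - [-0.05,1.2,0,0,1.5]
    - [-0.1,1.8,0,0,1.5]
    - [-0.1,2.4,0,0,1.5]
    - [-0.1,3.0,0,0,1.5]
    - [-0.15,3.6,0,0,1.5]
    - [-0.15,3.9,0,0,1.5]
    - [-0.15,3.9,0,0,1.5]
    - [-0.15,3.9,0,0,1.5]

```text
clock: 15.8
position: [0.4665, 0.1838, 0.0971]
ee_rot: [2.186, 2.252, 0.007]
force: [1.5, 0.2, 4.9]
width: 0.261
```

Emit:
carry_out:
  plan:
    - [0,0,0,0,5.5]
    - [0,0,0,0,5.5]
    - [0,0,0,0,5.5]
    - [0,0,0,0,5.5]
    - [0,0,3,0,5.5]
    - [0,0,7,0,5.5]
    - [0,0,12,0,5.5]
    - [0,0,17,0,5.5]
    - [0,0,21,0,5.5]
    - [0,4,21,0,5.5]
    - [0,8,21,0,5.5]
    - [0,12,21,0,5.5]
    - [0,12,21,0,5.5]

```text
clock: 17.1
position: [0.4647, 0.3095, 0.3073]
ee_rot: [2.18, 2.262, 0.01]
force: [0.4, 0.5, -0.3]
width: 0.596
```

Run:
```python
from h import *
np.set_printoptions(precision=4,suppress=True,linewidth=200)
im,d=grab('top'); P=cloud('top',d); v,u=np.indices(d.shape); save(im,'top4',(140,150,300,270),5)
hsv=cv2.cvtColor(im,cv2.COLOR_RGB2HSV); g=cv2.cvtColor(im,cv2.COLOR_RGB2GRAY)
o=(u>170)&(u<215)&(v>195)&(v<225)&(hsv[...,0]<=14)&(hsv[...,1]>150)
q=P[o&(P[...,2]>.045)&(P[...,2]<.056)];print('orange top',len(q),q.mean(0))
print('nose z',P[203:206,174:190,2].mean(0).round(3),g[202:205,174:190].mean(0).round())
print('rear z',P[203:206,244:262,2].mean(0).round(3),g[203:206,244:262].mean(0).round())
for c in(180,181,182,252,253,254):print(c,atz('top',c,210,.024))
m=(u>175)&(u<215)&(v>198)&(v<222)&(P[...,2]>.015)&(P[...,2]<.032);print(np.median(P[m][:,2]))
```

```text
orange top 46 [0.4654 0.1848 0.0513]
nose z [-0.     0.001  0.003  0.001  0.001  0.     0.002  0.417  0.024  0.025  0.025  0.025  0.024  0.023  0.024  0.024] [139. 139. 139. 140. 142. 146. 146. 126.  92.  81.  82.  82.  82.  82.  83.  82.]
rear z [ 0.148  0.021  0.026  0.032  0.034  0.034  0.033  0.035  0.027 -0.001 -0.001  0.001 -0.003  0.001  0.001  0.003  0.001  0.001] [ 68.  59.  57.  52.  53.  50.  52.  57.  60.  73.  89.  96. 104. 126. 154. 159. 155. 154.]
180 [0.4665 0.2014 0.024 ]
181 [0.4666 0.1986 0.024 ]
182 [0.4666 0.1958 0.024 ]
252 [0.4708 0.0003 0.024 ]
253 [ 0.4708 -0.0025  0.024 ]
254 [ 0.4709 -0.0053  0.024 ]
0.02488336418357136
```

View pics/top4.png

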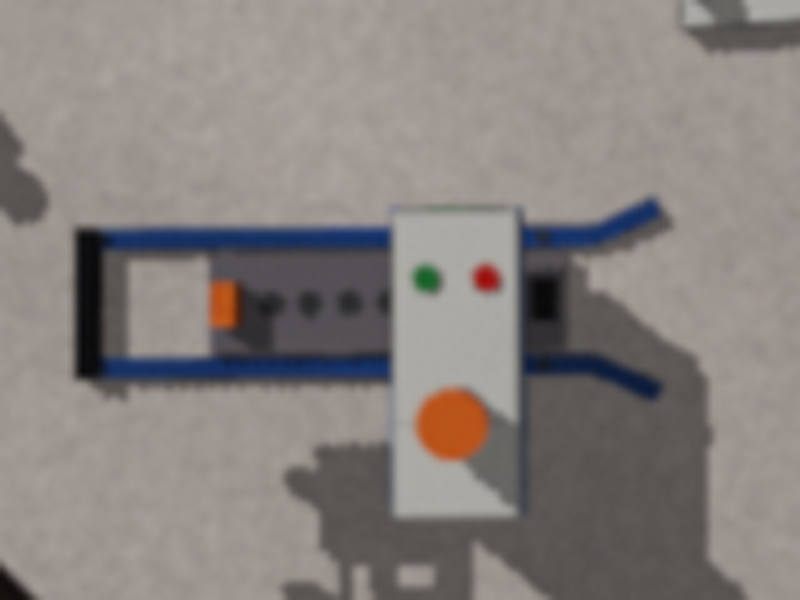

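Top view: the tray is flat and straight (orange grip at crop pixel (224,304), black grip at (543,298)). The well works out at y ≈ 0.0518–0.0533, against the needle at about 0.0524. I'll hand in.

```bash
python3 -c "
from cell import arm
print(arm.observe()['force'],arm.sign_off())"
```

```text
the job is handed in; nothing more can be done
[-1.11959954 -0.54487876 -0.11550165] None
```

The tray is loaded and the job is handed in at about 17 s of the 61 s allowed; no verdict came back. I set the grey tray down in the mouth of the guide and slid it under the head, orange grip first, by its black grip. I then took the orange grip from the far side and pulled the last 40 mm.

**Last checks:**
- **Well under needle:** the well could not be seen, so I worked its position out from the tray ends and the orange grip. That puts it at y ≈ 51.8–53.3 mm. The needle is at about 52.4 mm, taken from the outline of the head because the needle was hidden too.
- **Tray:** it is straight between the rails, with its top about 25 mm above the bench (24 mm expected), and its nose is about 145 mm past the head axis.
- **Robot:** the arm is clear of everything, and the wrist force stayed under about 8 N at every reading.

**What disagreed:**
- **Head centre:** the depth and colour images differed by about 2 mm (51.3 against 53.8 mm). I used a value in between, which should still be within the 6 mm allowed.
- **First grip on the black handle:** it stopped 7 mm high with a 7 N upward force. I opened, lowered and gripped again; I did not find the cause.
- **Bystanders:** I did not measure them again at the end. My moves were planned clear of them.

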